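# Load the breakfast condiment tray

## Task

Load the wooden breakfast tray: stand the open white sugar pot, the domed steel salt shaker and the square wooden toothpick box upright on the tray's floor, each inside the grey nest of its own shape and size, and only when all three stand there put the sugar pot's own lid squarely on it. The wider white lid and the open steel measuring cup do not belong on the tray: leave them where they are.

Things in the scene. Friction and masses are not known exactly. Their poses are not given: they have to be found in the camera images.
- tray: Low wooden carrying tray, 124 x 324 mm, fixed on the worktop, anywhere in the middle of it and a little turned. Its floor is 8 mm above the worktop, its rim 16 mm. Origin: centre of its underside; y along its length, z up. It holds the three nests.
- nest_pot: The large round nest, for the sugar pot: inner diameter 76 mm, outer 86 mm. Fixed in the tray; grey wall 5 mm thick and 12 mm high, open in the middle, where a thing stands on the tray's floor. Origin: its centre at floor level, z up. The three nests stand in a row 100 mm apart along the tray's length, in any order. 
- nest_shaker: The small round nest, for the salt shaker: inner diameter 58 mm, outer 68 mm. Fixed in the tray; grey wall 5 mm thick and 12 mm high, open in the middle, where a thing stands on the tray's floor. Origin: its centre at floor level, z up. The three nests stand in a row 100 mm apart along the tray's length, in any order. 
- nest_box: The square nest, for the toothpick box: inner opening 62 x 62 mm, outer 72 x 72 mm, sides along its x and y (turned as the tray is). The box must be turned to match it. Fixed in the tray; grey wall 5 mm thick and 12 mm high, open in the middle, where a thing stands on the tray's floor. Origin: its centre at floor level, z up. The three nests stand in a row 100 mm apart along the tray's length, in any order. 
- pot_mid (a point): White ceramic sugar pot, an open round cylinder, outer diameter 60 mm, height 68 mm, wall 4 mm (mouth 52 mm wide), about 220 g. Starts standing upright on the worktop. This point is its centre, half-way up; z is its upright axis. 
- shaker_mid (a point): Steel salt shaker, diameter 42 mm, straight sides up to 52 mm, then a low pierced dome to 67 mm overall, about 130 g. Starts standing upright on the worktop. This point is its centre, half-way up; z is its upright axis. 
- pickbox_mid (a point): Toothpick box of brown wood, its top with a small round hole; 46 x 46 mm square, 62 mm high, about 90 g; sides along its x and y, turned any way. Starts standing upright on the worktop. This point is its centre, half-way up; z is its upright axis. 
- lid_knob (a point): The sugar pot's lid, white ceramic: a disc 66 mm across and 5 mm thick, a plug below it 40 mm across and 6 mm deep that drops into the pot's mouth, and on top a round knob 20 mm across and 22 mm high, to hold it by. Lies on the worktop, plug down. This point is the knob's centre, 22 mm above the plug's underside and 11 mm above the disc's top; 33 mm high overall. Seated, the disc rests on the pot's rim, so this point is then 50 mm above the pot's centre point.
- widelid_knob (a point): Look-alike, to be left: the wider white lid of another pot, disc 90 mm across, with a plug 68 mm across (too wide for the sugar pot) and the same knob, 33 mm high. This point is its knob's centre, 22 mm up.
- measure_mid (a point): Look-alike, to be left: steel measuring cup, diameter 42 mm, height 60 mm, open at the top (the shaker has a closed dome). This point is its centre, half-way up.

How it is judged:
By the outcome, as a careful person would: the job done as asked, in the order asked, and still so for the second after the job is handed in, with the robot touching nothing.
It also fails if it takes over 115 s, if anything falls off the work surface, if the arm or the gripper's body presses on something with over 40 N, if the wrist force passes 120 N, or if a joint passes its speed limit or range.

## Robot

A 6-joint arm with a two-finger parallel gripper is mounted at the origin on the work surface. World frame = base frame: x ahead of the robot, y to its left, z up, the work surface at z = 0. Lengths are in mm, angles in degrees, forces in N, time in s.
With the tool pointing down it reaches from about 350 to 800 mm from the base axis. Payload 7.3 kg.
Tool frame: the origin (TCP) lies between the finger pads; the fingertips stand 22 mm ahead of it and the grasp point (between the pads) lies 3 mm ahead of it; z points along the fingers, y is the direction in which the jaws open and shut (so a half turn about z gives the same grasp; the last joint's range is limited). The gripper opens to 85 mm and grips with 20 to 120 N. Pads are 22 mm wide; open, the fingers measure 114 mm over their backs; the gripper's body (76 mm by 85 mm) begins 54 mm behind the grasp point. The pads swing forward as they close: fully open they stand 13 mm farther back than shut.
Start: joints at [-79.756, 19.595, 87.324, -0, 73.075, -8.365], TCP at [167.56, -497.56, 253.322] pointing down, gripper open.
Joint ranges: [-145.02, 145.02], [-44.19, 115.74], [2.07, 154.8], [-57.11, 237.11], [16.16, 152.29], [-177.93, 177.93]. Speed limits (degrees/s): [147.25, 147.25, 180, 180, 180, 180].

## Interface

Orientations are given as [roll, pitch, yaw] about the fixed x, y, z axes, in that order (R = Rz(yaw) Ry(pitch) Rx(roll)).
In Python, from station import robot gives the robot as it stands.
- The arm moves only by the tool servo_tool, never from a script. Its argument "motion" is one flat list of numbers, 5 for each row, row after row: the finger opening in cm, from 0 to 8.54, then the shift along the tool's x, y, z in cm, then the turn about the tool's z in degrees. In form: [jaw, dx, dy, dz, roll, jaw, dx, dy, dz, roll, ...]. A call has 1 to 8 rows; each row shifts and turns the commanded pose from where the row before left it, along the tool's axes as they then stand; what a row does not reach is not made up. A row lasts 1/12 s, in which the tool goes at most 41.7 mm and 7.16 degrees, less where a joint would pass 70% of its speed; a pose out of reach is approached as far as the arm can. A call is refused whole if a number of a shift passes 4.17 or a number of a turn 7.16, either way. A call with a gripper value outside its range is refused whole. The fingers move at their own pace and stop on an object; "force" is the grip in N (left out, the last holds). Time passes only in rows, so rows that do not move let the fingers close. It gives the time, the measured TCP pose, the force and the opening at its end, in the units of the state.
- robot.get_state(): the state, without advancing time (a new reading comes with each control period).
- robot.get_image(name): name is "side" or "top"; returns a dict with "img" (384x512x3 uint8, red, green, blue), "z_map" (384x512 float32, mm along the optical axis (not along the pixel's ray), 0 where there is no reading), "fx", "fy", "cx", "cy" (pixels), "rvec" (rotation vector, rad) and "tvec" (3), from world to camera coordinates, as OpenCV has them. Camera axes: x right, y down, z forward; pixel columns grow to the right and rows downward; lengths in mm; the calibration is good to about 2 mm. A picture is of the moment at which its call begins.
- robot.close_job(): hands the job in, once; it reports no verdict.
The state is a dict: "t": time; "joint_positions": joint angles; "qd": joint speeds; "joint_efforts": joint torques, N m; "ee_pos": TCP position; "tool_rot": TCP orientation; "contact_force": force on the tool from outside, world axes, zero at the start; "torque": the same for the moment, N m; "grip_width": opening from 0.0 (shut) to 1.0 (fully open).
Only numpy, scipy, OpenCV 4.12 (cv2) and the standard library are available. Lean on these libraries where they do the work, as an engineer would, in place of code of your own. Each camera call takes 0.05 s, during which the arm holds its last target.

## Working session

There is one attempt and no reset: what is moved stays moved. The work goes in short steps, Python scripts to look and compute and a tool call to move; the robot and the scene stay as the last step left them, time stands still between calls to the robot, and variables do not carry over. Pictures are saved under pics/ and viewed, and the job is handed in when it is done.

Besides the shell and the picture viewer there is one more tool, called after ">>>" as name(argument=value, ...) on one line, values as JSON. servo_tool: Moves the arm, as the interface text tells. Its arguments: {"type":"object","properties":{"motion":{"type":"array"},"force":{"type":"number"}},"required":["motion"]}

```bash
ls; mkdir -p pics; python3 - <<'E'
from station import robot
import cv2,numpy as np
print(robot.get_state())
for n in("top","side"):
    d=robot.get_image(n); np.savez(f"{n}0.npz",**d)
    cv2.imwrite(f"pics/{n}0.png",d["img"][:,:,::-1])
    R=cv2.Rodrigues(np.array(d["rvec"]))[0]; print(n,d["fx"],d["cx"],d["cy"],-R.T@np.array(d["tvec"]).ravel(),R)
E
```

```text
pics
{'t': 0.0, 'joint_positions': array([-7.97558657e+01,  1.96369624e+01,  8.73762238e+01, -6.85783855e-04,
        7.30729878e+01, -8.36409049e+00]), 'qd': array([ 0.13653772,  0.02854202, -0.06036449, -0.03620049,  0.03779196,
       -0.00107241]), 'joint_efforts': array([-2.58022854e-03, -4.33682585e+01, -2.46013016e+01, -3.53315554e-04,
        7.72548403e-03,  1.19603621e-05]), 'ee_pos': array([ 167.48936398, -497.19604796,  252.62728642]), 'tool_rot': array([-1.79914647e+02, -1.18863351e-02,  1.86084161e+01]), 'contact_force': array([0.35507628, 0.13302037, 0.03156753]), 'torque': array([-0.00170895, -0.02435349, -0.01096726]), 'grip_width': 0.9991878976594742}
top 398.31679661136747 262.1785024807321 196.13296647439103 [368.43791055 -20.72923688 968.94219224] [[ 0.01009017 -0.99993782 -0.00474721]
 [-0.98607534 -0.00916198 -0.16604661]
 [ 0.1659928   0.00635655 -0.98610648]]
side 365.68513105004206 254.92507304957047 191.29407350653125 [-80.09936121 541.73463218 670.0769229 ] [[-0.63653005 -0.77108923  0.01583945]
 [-0.47141258  0.37273012 -0.79927619]
 [ 0.61040943 -0.51623023 -0.60075509]]
```

View pics/top0.png

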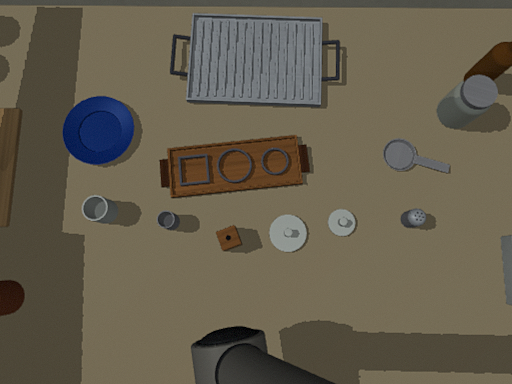

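View pics/side0.png

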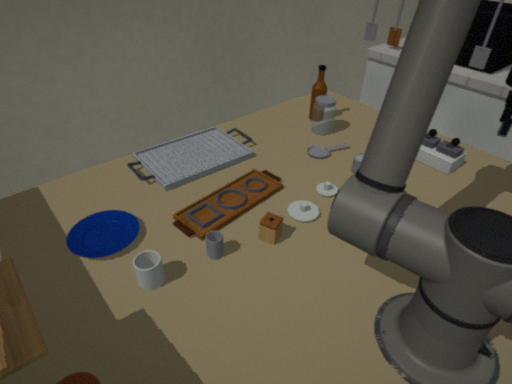

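```bash
cat > h.py <<'E'
import numpy as np,cv2
def cam(d):
    R=cv2.Rodrigues(np.array(d["rvec"]))[0]; t=np.array(d["tvec"]).ravel(); return R,t
def cloud(d):
    R,t=cam(d); z=d["z_map"].astype(float); v,u=np.mgrid[:z.shape[0],:z.shape[1]]
    P=np.stack([(u-d["cx"])/d["fx"]*z,(v-d["cy"])/d["fy"]*z,z],-1)-t
    P=P@R; P[z==0]=np.nan; return P
def plane(d,uv,h):
    R,t=cam(d); uv=np.atleast_2d(uv).astype(float)
    r=np.stack([(uv[:,0]-d["cx"])/d["fx"],(uv[:,1]-d["cy"])/d["fy"],np.ones(len(uv))],-1)@R
    c=-R.T@t; return c+r*((h-c[2])/r[:,2])[:,None]
E
python3 - <<'E'
import numpy as np,cv2
from h import *
d=dict(np.load("top0.npz")); P=cloud(d); img=d["img"]
rois=dict(pot=(75,190,125,232),meas=(152,205,188,237),box=(210,220,250,256),wlid=(264,208,314,258),lid=(322,204,362,240),shk=(395,200,435,236))
for k,(a,b,c,e) in rois.items():
    Q=P[b:e,a:c].reshape(-1,3); Q=Q[~np.isnan(Q[:,0])]
    zz=Q[:,2]; print(k,"ground",np.round(np.median(zz),1),"pcts",np.round(np.percentile(zz,[1,50,90,97,99.5]),1))
    for lo,hi in((3,20),(20,45),(45,75)):
        S=Q[(zz>lo)&(zz<hi)]
        if len(S)>5: print("  ",lo,len(S),S.min(0).round(),S.max(0).round(),((S.min(0)+S.max(0))/2).round(1))
big=cv2.resize(img[120:265,70:440],None,fx=2.1,fy=2.1,interpolation=cv2.INTER_CUBIC)
big=cv2.convertScaleAbs(big,alpha=1.5)
cv2.imwrite("pics/zoom0.png",big[:,:,::-1])
E
```

```text
pot ground 2.2 pcts [-3.   2.2 59.8 68.5 70.4]
   3 374 [441. 322.   3.] [543. 448.  20.] [491.9 384.8  11.4]
   20 199 [460. 337.  20.] [516. 396.  45.] [487.8 366.4  32.5]
   45 336 [460. 338.  45.] [519. 398.  71.] [489.5 367.6  58.3]
meas ground 1.6 pcts [-3.4  1.6 46.  60.2 62.3]
   3 195 [431. 166.   3.] [507. 255.  19.] [469.  210.8  11.1]
   20 93 [445. 185.  20.] [484. 225.  45.] [464.4 204.9  32.4]
   45 118 [445. 185.  45.] [485. 226.  65.] [465.2 205.8  54.9]
box ground 1.6 pcts [-3.4  1.6 62.8 64.4 65.6]
   3 86 [387.  16.   3.] [471. 110.  20.] [429.1  63.   11.5]
   20 18 [396.  36.  21.] [450.  73.  42.] [422.8  54.7  31.3]
   45 423 [397.  32.  46.] [454.  89.  67.] [425.4  60.7  56.1]
wlid ground 2.2 pcts [-3.5  2.2 12.6 15.  34.4]
   3 1094 [ 384. -139.    3.] [500. -20.  18.] [442.  -79.4  10.4]
   20 58 [432. -86.  21.] [449. -67.  37.] [440.2 -76.3  29. ]
lid ground 1.9 pcts [-3.7  1.9 12.7 31.5 35. ]
   3 557 [ 428. -250.    3.] [ 513. -160.   19.] [ 470.8 -205.2   11.2]
   20 62 [ 458. -216.   22.] [ 476. -196.   37.] [ 466.6 -206.    29.3]
shk ground 0.7 pcts [-4.   0.7 62.4 66.2 68.1]
   3 71 [ 439. -429.    3.] [ 525. -337.   20.] [ 482.  -382.8   11.4]
   20 65 [ 456. -373.   20.] [ 494. -351.   45.] [ 475.3 -361.8   32.5]
   45 279 [ 456. -391.   45.] [ 496. -351.   69.] [ 476.1 -371.3   57. ]
```

View pics/zoom0.png

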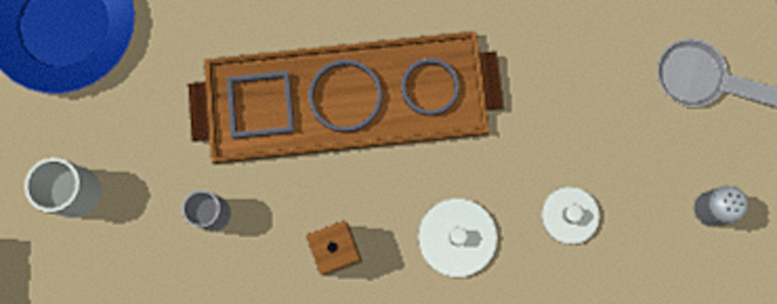

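```bash
python3 - <<'E'
import numpy as np,cv2
from h import *
d=dict(np.load("top0.npz")); img=d["img"]
hsv=cv2.cvtColor(img,cv2.COLOR_RGB2HSV)
roi=np.zeros(img.shape[:2],np.uint8); roi[145:188,173:297]=255
m=((hsv[...,1]<95)&(roi>0)).astype(np.uint8)
n,l,s,c=cv2.connectedComponentsWithStats(m)
C=[]
for i in range(1,n):
    if s[i,4]<40: continue
    q=np.argwhere(l==i)[:,::-1]; X=plane(d,q,20)[:,:2].astype(np.float32)
    r=cv2.minAreaRect(X); (cc,rad)=cv2.minEnclosingCircle(X)
    print("nest",s[i],"rect",np.round(r[0],1),np.round(r[1],1),round(r[2],1),"circ",np.round(cc,1),round(rad,1)); C.append(r[0])
C=np.array(C); 
for i in range(len(C)): print(np.linalg.norm(C[i]-C[i-1]), np.degrees(np.arctan2(*(C[i]-C[i-1])[::-1])))
# wooden mask: tray rect
m=((hsv[...,1]>110)&(hsv[...,0]<20)).astype(np.uint8); m[:130]=0;m[200:]=0;m[:,:150]=0;m[:,315:]=0
m=cv2.morphologyEx(m,cv2.MORPH_CLOSE,np.ones((5,5)))
n,l,s,c=cv2.connectedComponentsWithStats(m); i=1+np.argmax(s[1:,4])
X=plane(d,np.argwhere(l==i)[:,::-1],16)[:,:2].astype(np.float32);print("tray",s[i],cv2.minAreaRect(X))
# box top via depth
P=cloud(d)
def top(a,b,c,e,lo,hi):
    Q=P[b:e,a:c]; k=(Q[...,2]>lo)&(Q[...,2]<hi); return k,Q
k,Q=top(210,220,250,256,53,72)
q=np.argwhere(k)[:,::-1]+[210,220]; X=plane(d,q,62)[:,:2].astype(np.float32); print("box",cv2.minAreaRect(X))
# hole dark
g=img[220:256,210:250].max(2); qq=np.argwhere((g<40))[:,::-1]+[210,220]; print("hole",len(qq),plane(d,[np.mean(qq,0)],62))
for nme,(a,b,c,e),lo,hi,h in(("pot",(75,190,125,232),58,80,68),("meas",(152,205,188,237),50,70,60),("shk",(395,200,435,236),45,75,58),("lidknob",(322,204,362,240),24,45,33),("wknob",(264,208,314,258),24,45,33)):
    k,Q=top(a,b,c,e,lo,hi); X=plane(d,np.argwhere(k)[:,::-1]+[a,b],h)[:,:2].astype(np.float32)
    print(nme,len(X),np.round(cv2.minEnclosingCircle(X)[0],1),round(cv2.minEnclosingCircle(X)[1],1))
# white lid discs
m=((hsv[...,2]>150)&(hsv[...,1]<50)).astype(np.uint8)
for nme,(a,b,c,e) in (("lid",(322,204,362,240)),("wlid",(264,208,314,258))):
    X=plane(d,np.argwhere(m[b:e,a:c])[:,::-1]+[a,b],11)[:,:2].astype(np.float32); print(nme,len(X),cv2.minEnclosingCircle(X))
E
```

```text
nest [217 148  35  35 264] rect [605.2  55.2] [85.1 83.8] 45.4 circ [605.2  55.2] 43.5
nest [261 148  28  27 209] rect [616. -44.] [65.6 66.3] 0.5 circ [616.7 -43.6] 34.7
nest [178 154  32  32 316] rect [593.4 154.3] [74.2 74. ] 6.1 circ [593.4 153.8] 49.9
nest [272 185  25   3  50] rect [553.6 -67.3] [ 4.9 58.2] 0.5 circ [553.6 -67.3] 29.2
132.91831025344797 67.15006643937849
99.73627193469544 -83.79183465438166
199.57647686497208 96.50146776555701
225.174884649922 -100.18124485628007
tray [ 160  135  150   63 6974] ((604.529541015625, 55.64939880371094), (125.66157531738281, 363.968994140625), 6.729776382446289)
box ((424.5235900878906, 60.905906677246094), (46.20010757446289, 45.82596206665039), 21.568302154541016)
hole 15 [[425.22546548  62.05212315  62.        ]]
pot 223 [489.4 365.9] 31.6
meas 104 [465.  205.2] 21.7
shk 279 [ 476.3 -368.9] 22.7
lidknob 59 [ 467.2 -205.7] 10.2
wknob 56 [440.1 -76.4] 9.7
lid 121 ((468.3733215332031, -205.72169494628906), 30.719501495361328)
wlid 405 ((441.5531921386719, -75.58160400390625), 43.01692199707031)
```

>>> servo_tool(motion=[8.5, 0, 0, 0, -7.1, 8.5, 0, 0, 0, -7.1, 8.5, 0, 0, 0, -7.1, 8.5, 0, 0, 0, -7.1, 8.5, 0, 0, 0, -7.1, 8.5, 0, 0, 0, -7.1, 8.5, 0, 0, 0, -7.1, 8.5, 0, 0, 0, -7.1], force=40)

```text
t: 0.77
ee_pos: [167.5, -497.3, 252.9]
tool_rot: [-180.0, -0.0, 75.8]
contact_force: [0.4, 0.1, -0.4]
grip_width: 0.997
```

>>> servo_tool(motion=[8.5, 0, 0, 0, -7.1, 8.5, 0, 0, 0, -7.1, 8.5, 0, 0, 0, -7, 8.5, 0, 0, 0, 0])

```text
t: 1.1
ee_pos: [167.5, -497.4, 252.9]
tool_rot: [-180.0, -0.0, 96.9]
contact_force: [-0.7, 0.1, 0.1]
grip_width: 0.996
```

```bash
cat > go.py <<'E'
import sys,numpy as np
from station import robot
from scipy.spatial.transform import Rotation as Ro
s=robot.get_state(); T=np.array([float(a) for a in sys.argv[1:4]])
R=Ro.from_euler('xyz',s["tool_rot"],degrees=True)
print("t",round(s["t"],2),"pos",s["ee_pos"].round(1),"rot",s["tool_rot"].round(2),"F",s["contact_force"].round(1),"grip",round(float(s["grip_width"]),3),"q",s["joint_positions"].round(0))
v=R.inv().apply(T-s["ee_pos"])/10
print("tool shift cm",v.round(2), "xy rows",np.ceil(np.abs(v[:2]).max()/4.1),"z rows",np.ceil(abs(v[2])/4.1))
if len(sys.argv)>4: print("roll",round(((s["tool_rot"][2]-float(sys.argv[4])+180)%360)-180,2))
E
python3 go.py 476 -370.5 150 96.5
```

```text
t 1.1 pos [ 167.5 -497.4  252.9] rot [-1.800e+02 -5.000e-02  9.686e+01] F [-0.7  0.1  0.1] grip 0.996 q [-80.  20.  87.   0.  73. -87.]
tool shift cm [ 8.9  32.14 10.3 ] xy rows 8.0 z rows 3.0
roll 0.36
```

>>> servo_tool(motion=[8.5, 1.1, 4, 1, 0, 8.5, 1.1, 4, 1, 0, 8.5, 1.1, 4, 1, 0, 8.5, 1.1, 4, 1, 0, 8.5, 1.1, 4, 1, 0, 8.5, 1.1, 4, 1, 0, 8.5, 1.1, 4, 1, 0, 8.5, 1.1, 4, 1, 0.4])

```text
t: 1.77
ee_pos: [469.7, -375.0, 174.5]
tool_rot: [-180.0, -0.0, 96.0]
contact_force: [0.2, -1.1, 0.7]
grip_width: 0.998
```

>>> servo_tool(motion=[8.5, 0, 0, 0, 0, 8.5, 0, 0, 0, 0])

```text
t: 1.93
ee_pos: [469.4, -374.5, 173.8]
tool_rot: [-179.9, -0.1, 96.2]
contact_force: [-0.8, -0.0, -0.4]
grip_width: 0.998
```

```bash
python3 go.py 476 -370.5 38 96.5; python3 - <<'E'
from station import robot
import cv2
d=robot.get_image("top"); cv2.imwrite("pics/top1.png",cv2.resize(d["img"][130:310,330:512],None,fx=3,fy=3)[:,:,::-1])
E
```

```text
t 1.93 pos [ 469.4 -374.5  173.8] rot [-1.7991e+02 -1.0000e-01  9.6240e+01] F [-0.8 -0.  -0.4] grip 0.998 q [-46.  31.  81.  -0.  67. -52.]
tool shift cm [ 0.3   0.72 13.58] xy rows 1.0 z rows 4.0
roll -0.26
```

View pics/top1.png

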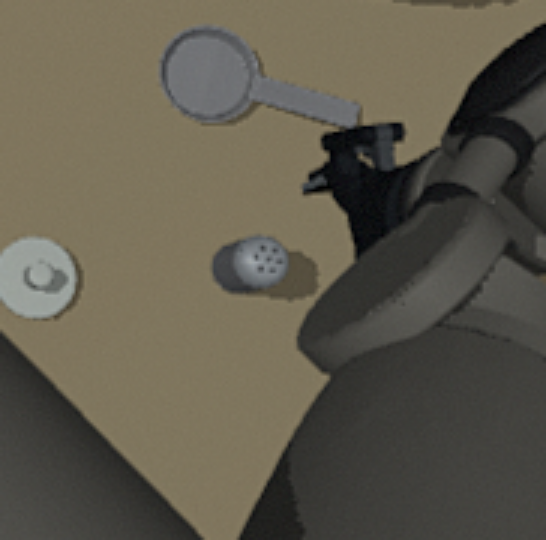

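```bash
python3 - <<'E'
import numpy as np,cv2
d=dict(np.load("top0.npz"))
K=np.array([[d["fx"],0,d["cx"]],[0,d["fy"],d["cy"]],[0,0,1]])
print(cv2.projectPoints(np.array([[469.4,-374.5,173.8],[469.4,-374.5,240],[469.4,-374.5,150],[476,-370.5,67]],float),d["rvec"],d["tvec"],K,None)[0].squeeze().round())
E
```

```text
[[441. 214.]
 [457. 210.]
 [436. 215.]
 [418. 217.]]
```

>>> servo_tool(motion=[8.5, 0.3, 0.7, 0, -0.3, 8.5, 0, 0, 2.5, 0, 8.5, 0, 0, 3, 0, 8.5, 0, 0, 3, 0, 8.5, 0, 0, 2.5, 0, 8.5, 0, 0, 1.5, 0, 8.5, 0, 0, 1, 0, 8.5, 0, 0, 0, 0])

```text
t: 2.65
ee_pos: [473.2, -372.6, 38.6]
tool_rot: [-179.9, -0.1, 96.4]
contact_force: [-0.1, -0.2, -0.7]
grip_width: 0.995
```

>>> servo_tool(motion=[3.5, 0, 0, 0, 0, 3.5, 0, 0, 0, 0, 3.5, 0, 0, 0, 0, 3.5, 0, 0, 0, 0, 3.5, 0, 0, 0, 0, 3.5, 0, 0, 0, 0, 3.5, 0, 0, 0, 0, 3.5, 0, 0, 0, 0])

```text
t: 3.32
ee_pos: [475.4, -373.2, 41.9]
tool_rot: [179.9, 0.1, 96.5]
contact_force: [-0.7, -0.4, 5.6]
grip_width: 0.481
```

>>> servo_tool(motion=[3.5, 0, 0, 0, 0, 3.5, 0, 0, 0, 0, 3.5, 0, 0, 0, 0])

```text
t: 3.57
ee_pos: [475.4, -373.2, 41.9]
tool_rot: [179.9, 0.1, 96.5]
contact_force: [-0.5, -0.4, 5.1]
grip_width: 0.482
```

>>> servo_tool(motion=[3.5, 0, 0, -0.5, 0, 3.5, 0, 0, -1, 0, 3.5, 0, 0, -2, 0, 3.5, 0, 0, -3, 0, 3.5, 0, 0, -3, 0, 3.5, 0, 0, -1.5, 0, 3.5, 0, 0, 0, 0])

```text
t: 4.15
ee_pos: [476.2, -373.9, 155.3]
tool_rot: [179.7, 0.4, 96.5]
contact_force: [0.7, -0.1, -1.5]
grip_width: 0.477
```

```bash
python3 go.py 616.5 -44 150 96.5; python3 - <<'E'
from station import robot
import cv2,numpy as np
for n in("top","side"):
    d=robot.get_image(n); np.savez(f"{n}2.npz",**d)
    cv2.imwrite(f"pics/{n}2.png",d["img"][:,:,::-1])
E
```

```text
t 4.15 pos [ 476.2 -373.9  155.3] rot [179.7    0.38  96.52] F [ 0.7 -0.1 -1.5] grip 0.477 q [-45.  33.  82.  -0.  65. -52.]
tool shift cm [31.19 17.68  0.41] xy rows 8.0 z rows 1.0
roll 0.02
```

View pics/top2.png

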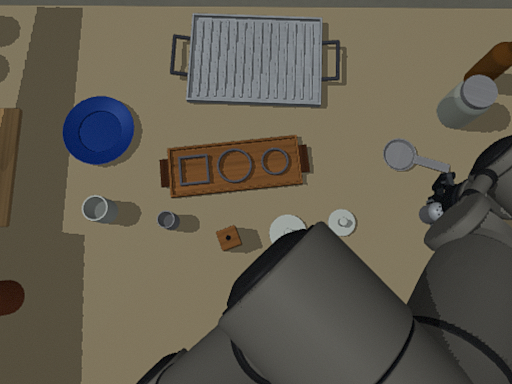

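View pics/side2.png

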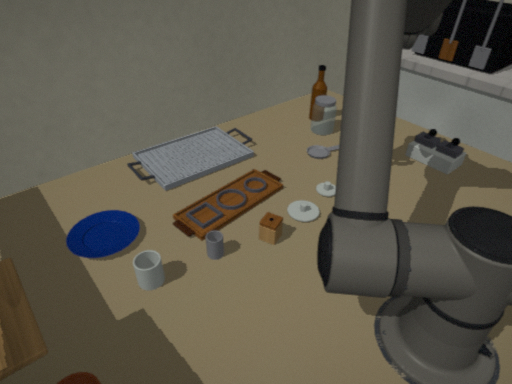

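>>> servo_tool(motion=[3.5, 3.85, 2.2, 0, 0, 3.5, 3.85, 2.2, 0, 0, 3.5, 3.85, 2.2, 0, 0, 3.5, 3.85, 2.2, 0, 0, 3.5, 3.85, 2.2, 0, 0, 3.5, 3.85, 2.2, 0, 0, 3.5, 3.85, 2.2, 0, 0, 3.5, 3.85, 2.2, 0.4, 0])

```text
t: 4.92
ee_pos: [605.9, -64.2, 145.1]
tool_rot: [-179.9, -0.0, 96.5]
contact_force: [0.6, -1.2, -0.7]
grip_width: 0.479
```

>>> servo_tool(motion=[3.5, 0, 0, 1, 0, 3.5, 0, 0, 2, 0, 3.5, 0, 0, 1, 0, 3.5, 0, 0, 0, 0, 3.5, 0, 0, 0, 0, 3.5, 0, 0, 0, 0])

```text
t: 5.42
ee_pos: [606.2, -67.2, 106.7]
tool_rot: [180.0, 0.0, 96.4]
contact_force: [0.6, -0.3, -0.7]
grip_width: 0.48
```

```bash
python3 go.py 616.5 -46 60 96.5; python3 - <<'E'
from station import robot
import cv2,numpy as np
from h import *
for n in("top","side"):
    d=robot.get_image(n); np.savez(f"{n}3.npz",**d)
    im=d["img"][100:260,180:380] if n=="top" else d["img"][120:270,140:340]
    cv2.imwrite(f"pics/{n}3.png",cv2.convertScaleAbs(cv2.resize(im,None,fx=3.5,fy=3.5),alpha=1.4)[:,:,::-1])
E
```

```text
t 5.42 pos [606.2 -67.2 106.7] rot [1.800e+02 1.000e-02 9.645e+01] F [ 0.6 -0.3 -0.7] grip 0.48 q [-14.  36.  84.  -0.  60. -20.]
tool shift cm [1.99 1.26 4.67] xy rows 1.0 z rows 2.0
roll -0.05
```

View pics/top3.png

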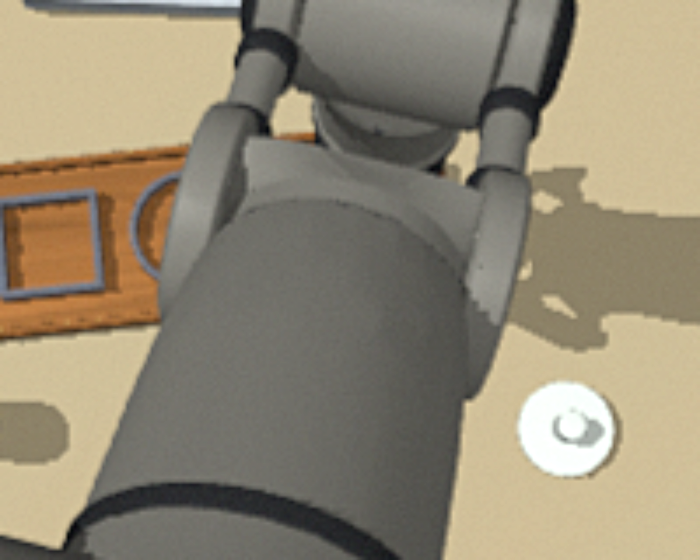

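View pics/side3.png

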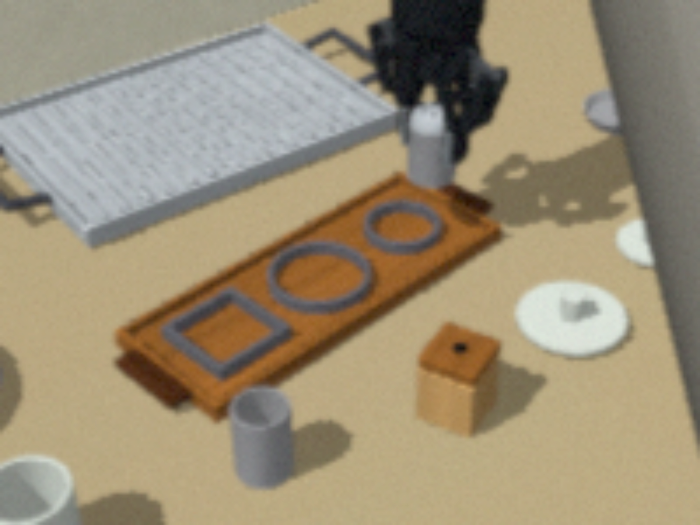

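```bash
cat > cyl.py <<'E'
import numpy as np
from h import *
from scipy.optimize import least_squares
def fit(d,c0,r,zlo,zhi,rad=45,cond=None):
    P=cloud(d); Q=P.reshape(-1,3); img=d["img"].reshape(-1,3)
    k=(np.hypot(Q[:,0]-c0[0],Q[:,1]-c0[1])<rad)&(Q[:,2]>zlo)&(Q[:,2]<zhi)&(img.max(1)>55)&(img.max(1).astype(int)-img.min(1)<40)
    Q=Q[k]; s=least_squares(lambda c:np.hypot(Q[:,0]-c[0],Q[:,1]-c[1])-r,c0,loss="soft_l1",f_scale=2)
    return s.x.round(1),len(Q),np.median(np.abs(s.fun)).round(2),Q
E
python3 - <<'E'
import numpy as np
from cyl import *
d=dict(np.load("side3.npz")); 
c,n,e,Q=fit(d,[606,-66],21,75,108,35); print(c,n,e,Q.min(0),Q.max(0))
d=dict(np.load("side0.npz")); print(fit(d,[489,367],30,10,60)[:3],fit(d,[465,206],21,10,50)[:3])
c,n,e,Q=fit(dict(np.load("side3.npz")),[606,-66],21,40,160,35);print(np.percentile(Q[:,2],[1,5,95,99]))
P=cloud(d)
# nests check from side
img=d["img"]; import cv2
hsv=cv2.cvtColor(img,cv2.COLOR_RGB2HSV)
m=(hsv[...,1]<110).astype(np.uint8); m[:172]=0;m[232:]=0;m[:,:180]=0;m[:,282:]=0
n,l,s,c=cv2.connectedComponentsWithStats(m)
for i in range(1,n):
    if s[i,4]>60:
        X=plane(d,np.argwhere(l==i)[:,::-1],18)[:,:2].astype(np.float32);print(s[i],cv2.minAreaRect(X),cv2.minEnclosingCircle(X))
E
```

```text
[605.3 -65.8] 134 1.62 [572.63887596 -75.0866249   75.41109533] [639.59777414 -42.36264643 107.97054052]
(array([488.1, 368.4]), 705, np.float64(1.92)) (array([465.4, 207. ]), 288, np.float64(1.23))
[ 65.27238372  68.10563035 130.37760597 150.19168116]
[ 180  172   67   38 1321] ((676.2368774414062, 60.270225524902344), (207.4088134765625, 185.4810791015625), 59.745399475097656) ((681.7346801757812, 69.69584655761719), 131.1918182373047)
[244 177  22  16 181] ((610.4552612304688, -40.40183639526367), (64.53905487060547, 77.96437072753906), 51.771427154541016) ((610.3014526367188, -41.00867462158203), 40.2492790222168)
[216 189  30  21 266] ((599.1679077148438, 59.479305267333984), (84.36510467529297, 93.45299530029297), 51.70323181152344) ((599.5921020507812, 58.073814392089844), 48.73725509643555)
[ 209  189   73   43 1052] ((489.98828125, 45.10838317871094), (87.3438491821289, 271.2673034667969), 3.894558906555176) ((533.559326171875, 48.07460021972656), 135.63375854492188)
[186 202  37  27 349] ((588.601318359375, 156.1366424560547), (83.22029876708984, 79.7337646484375), 6.547909736633301) ((588.43115234375, 158.35440063476562), 54.464542388916016)
```

>>> servo_tool(motion=[3.5, 1, 0.65, 0, 0, 3.5, 1.05, 0.65, 0, 0, 3.5, 0, 0, 0.5, 0, 3.5, 0, 0, 1.2, 0, 3.5, 0, 0, 0.5, 0, 3.5, 0, 0, 0, 0, 3.5, 0, 0, 0, 0])

```text
t: 6.1
ee_pos: [616.1, -44.6, 83.4]
tool_rot: [-179.9, -0.0, 96.5]
contact_force: [-0.9, -0.4, -1.5]
grip_width: 0.476
```

```bash
python3 go.py 617 -45.4 50 96.5; python3 - <<'E'
from station import robot
import cv2,numpy as np
from cyl import *
d=robot.get_image("side"); np.savez("side4.npz",**d)
print(fit(d,[617,-45],21,52,85,35)[:3])
cv2.imwrite("pics/side4.png",cv2.convertScaleAbs(cv2.resize(d["img"][120:270,140:340],None,fx=3.5,fy=3.5),alpha=1.4)[:,:,::-1])
E
```

```text
t 6.1 pos [616.1 -44.6  83.4] rot [-1.7989e+02 -2.0000e-02  9.6500e+01] F [-0.9 -0.4 -1.5] grip 0.476 q [-11.  39.  83.  -0.  58. -18.]
tool shift cm [-0.09  0.09  3.34] xy rows 1.0 z rows 1.0
roll 0.0
(array([614.9, -43.6]), 129, np.float64(1.53))
```

View pics/side4.png

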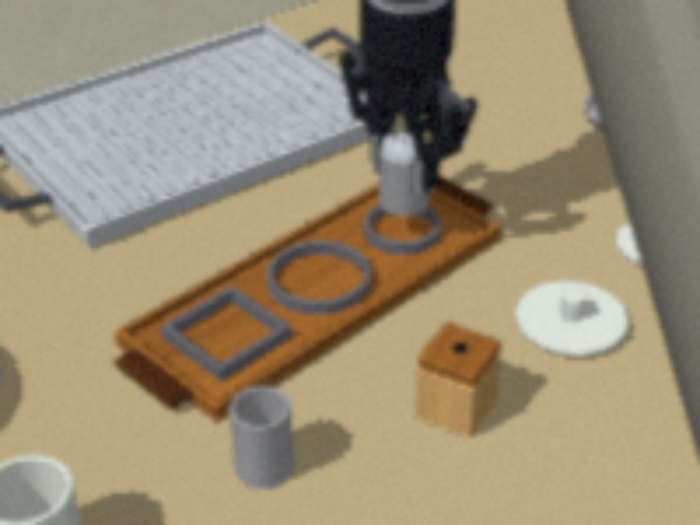

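>>> servo_tool(motion=[3.5, -0.05, 0.15, 0, 0, 3.5, 0, 0, 1, 0, 3.5, 0, 0, 1, 0, 3.5, 0, 0, 0.8, 0, 3.5, 0, 0, 0.3, 0, 3.5, 0, 0, 0.1, 0, 3.5, 0, 0, 0.1, 0, 3.5, 0, 0, 0, 0])

```text
t: 6.82
ee_pos: [618.3, -44.9, 51.4]
tool_rot: [180.0, 0.0, 96.5]
contact_force: [0.5, 0.1, -1.1]
grip_width: 0.483
```

>>> servo_tool(motion=[3.5, 0, 0, 0.1, 0, 3.5, 0, 0, 0, 0, 3.5, 0, 0, 0.1, 0, 3.5, 0, 0, 0, 0])

```text
t: 7.15
ee_pos: [618.5, -44.9, 49.9]
tool_rot: [180.0, 0.0, 96.5]
contact_force: [-0.5, 0.1, 1.6]
grip_width: 0.48
```

>>> servo_tool(motion=[4.6, 0, 0, 0, 0, 5, 0, 0, 0, 0, 5.5, 0, 0, 0, 0, 6.5, 0, 0, 0, 0, 6.5, 0, 0, 0, 0, 6.5, 0, 0, 0, 0, 6.5, 0, 0, 0, 0])

```text
t: 7.73
ee_pos: [618.3, -44.9, 49.4]
tool_rot: [-180.0, 0.0, 96.5]
contact_force: [-0.9, -0.5, 0.4]
grip_width: 0.757
```

>>> servo_tool(motion=[6.5, 0, 0, -1, 0, 6.5, 0, 0, -2, 0, 6.5, 0, 0, -3, 0, 6.5, 0, 0, -3, 0, 8.5, 0, 0, -3, 0, 8.5, 0, 0, 0, 0])

```text
t: 8.23
ee_pos: [621.3, -45.4, 177.2]
tool_rot: [179.3, 0.2, 96.5]
contact_force: [0.5, 0.6, 1.2]
grip_width: 0.993
```

```bash
python3 go.py 489 367.5 160 96.5; python3 - <<'E'
from station import robot
import cv2,numpy as np
from cyl import *
d=robot.get_image("side"); np.savez("side5.npz",**d)
c,n,e,Q=fit(d,[617,-45],21,28,56,35);print(c,n,e)
c,n,e,Q=fit(d,c,21,10,100,25);print(Q[:,2].max())
cv2.imwrite("pics/side5.png",cv2.convertScaleAbs(cv2.resize(d["img"][120:270,140:340],None,fx=3.5,fy=3.5),alpha=1.4)[:,:,::-1])
E
```

```text
t 8.23 pos [621.3 -45.4 177.2] rot [179.33   0.22  96.52] F [0.5 0.6 1.2] grip 0.993 q [-11.  33.  78.  -0.  68. -18.]
tool shift cm [42.53 -8.48  1.45] xy rows 11.0 z rows 1.0
roll 0.02
[618.3 -44. ] 95 0.92
74.30806071425985
```

View pics/side5.png

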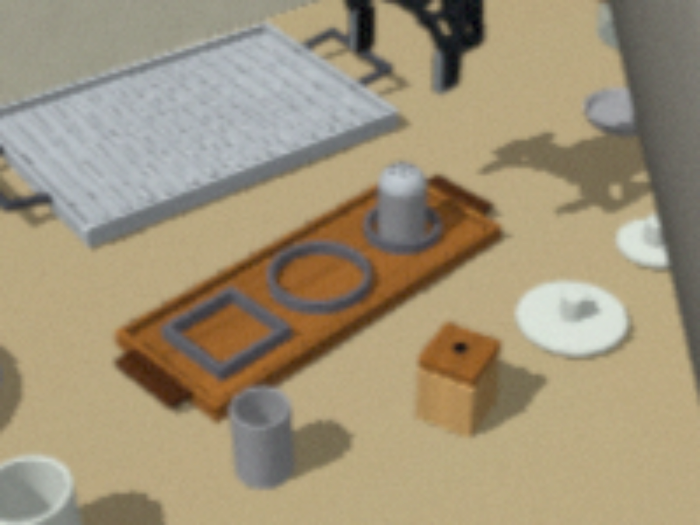

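>>> servo_tool(motion=[8.5, 4, -0.8, 0, 0, 8.5, 4, -0.8, 0, 0, 8.5, 4, -0.8, 0, 0, 8.5, 4, -0.8, 0, 0, 8.5, 4, -0.8, 0, 0, 8.5, 4, -0.8, 0, 0, 8.5, 4, -0.8, 0, 0, 8.5, 4, -0.8, 0, 0])

```text
t: 8.95
ee_pos: [516.9, 267.4, 168.8]
tool_rot: [-179.9, 0.0, 96.5]
contact_force: [0.5, -0.7, 0.8]
grip_width: 0.999
```

>>> servo_tool(motion=[8.5, 4, -0.8, 0, 0, 8.5, 3, -0.6, 0, 0, 8.5, 1, 0, 0, 0, 8.5, 0, 0, 0, 0, 8.5, 0, 0, 0, 0])

```text
t: 9.37
ee_pos: [495.3, 343.2, 168.7]
tool_rot: [-179.9, 0.1, 96.6]
contact_force: [0.4, 0.0, -0.5]
grip_width: 0.996
```

```bash
python3 go.py 489 367.5 48 96.5
```

```text
t 9.37 pos [495.3 343.2 168.7] rot [-1.7994e+02  7.0000e-02  9.6570e+01] F [ 0.4  0.  -0.5] grip 0.996 q [27. 32. 81. -0. 67. 21.]
tool shift cm [ 2.5  -0.33 12.07] xy rows 1.0 z rows 3.0
roll 0.07
```

>>> servo_tool(motion=[8.5, 2.5, -0.35, 0, 0, 8.5, 0, 0, 2, 0, 8.5, 0, 0, 2.5, 0, 8.5, 0, 0, 3, 0, 8.5, 0, 0, 2, 0, 8.5, 0, 0, 1, 0, 8.5, 0, 0, 1, 0, 8.5, 0, 0, 0.5, 0])

```text
t: 10.03
ee_pos: [489.7, 367.0, 48.7]
tool_rot: [-180.0, 0.0, 96.4]
contact_force: [-1.1, 0.6, -0.9]
grip_width: 0.998
```

>>> servo_tool(motion=[8.5, 0, 0, 0, 0, 5.5, 0, 0, 0, 0, 5.5, 0, 0, 0, 0, 5.5, 0, 0, 0, 0, 5.5, 0, 0, 0, 0, 5.5, 0, 0, 0, 0, 5.5, 0, 0, 0, 0, 5.5, 0, 0, 0, 0], force=40)

```text
t: 10.7
ee_pos: [489.9, 368.6, 51.0]
tool_rot: [179.8, -0.0, 96.5]
contact_force: [0.5, -1.8, 7.0]
grip_width: 0.704
```

>>> servo_tool(motion=[5.5, 0, 0, -0.5, 0, 5.5, 0, 0, -1, 0, 5.5, 0, 0, -2, 0, 5.5, 0, 0, -3, 0, 5.5, 0, 0, -3, 0, 5.5, 0, 0, -1.5, 0, 5.5, 0, 0, 0, 0])

```text
t: 11.28
ee_pos: [490.8, 369.3, 164.3]
tool_rot: [179.6, -0.2, 96.5]
contact_force: [0.1, 1.1, -2.0]
grip_width: 0.703
```

```bash
python3 go.py 605.2 55.2 160 96.5
```

```text
t 11.28 pos [490.8 369.3 164.3] rot [179.56  -0.19  96.53] F [ 0.1  1.1 -2. ] grip 0.703 q [30. 33. 80. -0. 66. 23.]
tool shift cm [-32.51   7.79   0.39] xy rows 8.0 z rows 1.0
roll 0.03
```

>>> servo_tool(motion=[5.5, -3, 0.7, 0, 0, 5.5, -4, 0.95, 0, 0, 5.5, -4, 0.95, 0, 0, 5.5, -4, 0.95, 0, 0, 5.5, -4, 0.95, 0, 0, 5.5, -4, 0.95, 0, 0, 5.5, -4, 0.95, 0, 0, 5.5, -4, 0.95, 0, 0])

```text
t: 11.95
ee_pos: [596.8, 66.6, 158.2]
tool_rot: [-179.9, -0.0, 96.5]
contact_force: [0.4, 0.9, -3.0]
grip_width: 0.704
```

>>> servo_tool(motion=[5.5, -1.5, 0.4, 1, 0, 5.5, 0, 0, 2, 0, 5.5, 0, 0, 1.5, 0, 5.5, 0, 0, 0, 0, 5.5, 0, 0, 0, 0])

```text
t: 12.37
ee_pos: [601.8, 54.3, 112.9]
tool_rot: [-179.8, -0.0, 96.5]
contact_force: [-0.5, 0.2, -1.5]
grip_width: 0.702
```

```bash
python3 go.py 605.2 55.2 58 96.5;  python3 - <<'E'
from station import robot
import cv2,numpy as np
from cyl import *
s=robot.get_state()["ee_pos"]
d=robot.get_image("side"); np.savez("side6.npz",**d)
c,n,e,Q=fit(d,s[:2],30,s[2]-45,s[2]-5,45);print(c,n,e)
cv2.imwrite("pics/side6.png",cv2.convertScaleAbs(cv2.resize(d["img"][120:270,140:340],None,fx=3.5,fy=3.5),alpha=1.4)[:,:,::-1])
E
```

```text
t 12.37 pos [601.8  54.3 112.9] rot [-1.7979e+02 -3.0000e-02  9.6510e+01] F [-0.5  0.2 -1.5] grip 0.702 q [-2. 36. 84.  0. 60. -9.]
tool shift cm [0.05 0.37 5.49] xy rows 1.0 z rows 2.0
roll 0.01
[600.3  54. ] 273 1.18
```

View pics/side6.png

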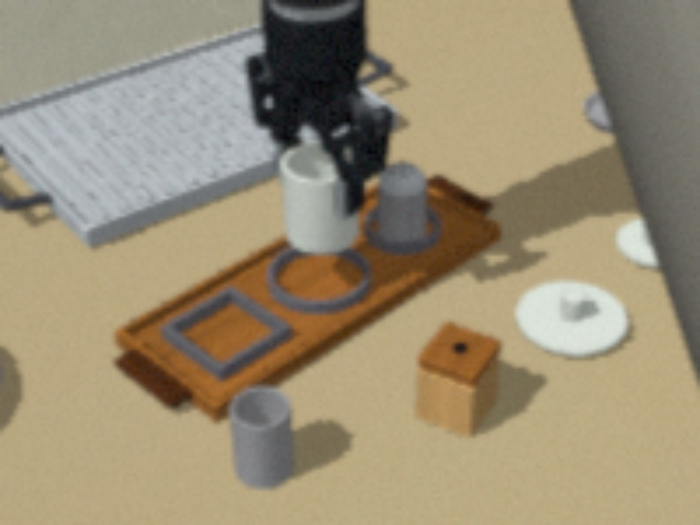

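>>> servo_tool(motion=[5.5, 0.05, 0.45, 0, 0, 5.5, 0, 0, 1, 0, 5.5, 0, 0, 2, 0, 5.5, 0, 0, 1, 0, 5.5, 0, 0, 0.6, 0, 5.5, 0, 0, 0.3, 0, 5.5, 0, 0, 0.1, 0, 5.5, 0, 0, 0, 0])

```text
t: 13.08
ee_pos: [607.6, 55.1, 64.7]
tool_rot: [180.0, 0.0, 96.5]
contact_force: [0.3, 0.2, -1.6]
grip_width: 0.704
```

>>> servo_tool(motion=[5.5, 0, 0, 0, 0, 5.5, 0, 0, 0, 0])

```text
t: 13.25
ee_pos: [607.8, 55.0, 65.2]
tool_rot: [179.9, 0.0, 96.5]
contact_force: [-0.3, -0.9, -2.5]
grip_width: 0.701
```

>>> servo_tool(motion=[5.5, 0, -0.2, 0.3, 0, 5.5, 0, 0, 0.2, 0, 5.5, 0, 0, 0.1, 0, 5.5, 0, 0, 0, 0, 5.5, 0, 0, 0, 0])

```text
t: 13.67
ee_pos: [605.1, 54.8, 59.1]
tool_rot: [-180.0, 0.0, 96.5]
contact_force: [-4.3, -0.2, 6.7]
grip_width: 0.706
```

>>> servo_tool(motion=[6.3, 0, 0, 0, 0, 6.6, 0, 0, 0, 0, 7, 0, 0, 0, 0, 8, 0, 0, 0, 0, 8, 0, 0, 0, 0, 8, 0, 0, 0, 0])

```text
t: 14.17
ee_pos: [605.4, 54.8, 58.3]
tool_rot: [180.0, 0.0, 96.5]
contact_force: [-0.5, 0.1, -0.7]
grip_width: 0.942
```

>>> servo_tool(motion=[8, 0, 0, -1, 0, 8, 0, 0, -2, 0, 8, 0, 0, -3, 0, 8, 0, 0, -3, 0, 8.5, 0, 0, -2, 0, 8.5, 0, 0, 0, 0])

```text
t: 14.67
ee_pos: [607.9, 54.8, 174.5]
tool_rot: [179.4, 0.1, 96.5]
contact_force: [1.1, 0.2, -0.3]
grip_width: 0.994
```

```bash
python3 go.py 425 61.5 150 111.6;  python3 - <<'E'
from station import robot
import cv2,numpy as np
from cyl import *
d=robot.get_image("side"); np.savez("side7.npz",**d)
c,n,e,Q=fit(d,[605,55],30,28,70,45);print(c,n,e)
c,n,e,Q=fit(d,c,30,10,120,35);print(Q[:,2].max())
cv2.imwrite("pics/side7.png",cv2.convertScaleAbs(cv2.resize(d["img"][120:270,140:340],None,fx=3.5,fy=3.5),alpha=1.4)[:,:,::-1])
E
```

```text
t 14.67 pos [607.9  54.8 174.5] rot [1.7943e+02 9.0000e-02 9.6520e+01] F [ 1.1  0.2 -0.3] grip 0.994 q [-2. 32. 80. -0. 67. -9.]
tool shift cm [  2.74 -18.12   2.27] xy rows 5.0 z rows 1.0
roll -15.08
[603.7  55.6] 379 1.74
75.85353800065
```

View pics/side7.png

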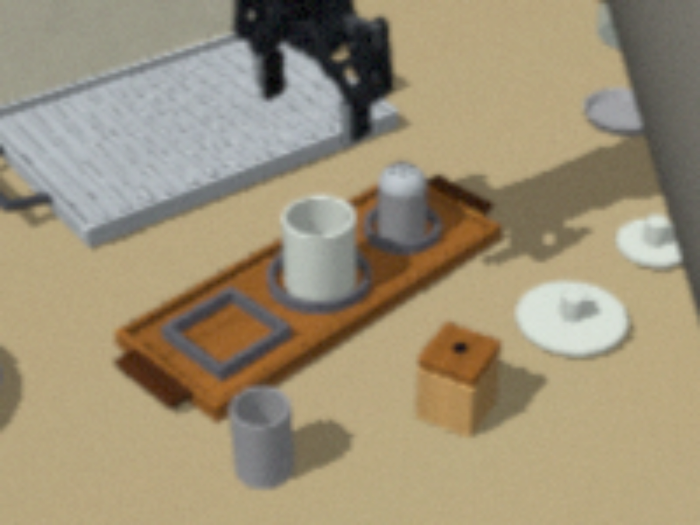

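>>> servo_tool(motion=[8.5, 0.5, -3.5, 0, 0, 8.5, 0.6, -3.8, 0, 0, 8.5, 0.6, -3.8, 0, 0, 8.5, 0.6, -3.8, 0, 0, 8.5, 0.4, -3.2, 0, 0, 8.5, 0, 0, 0.5, -7, 8.5, 0, 0, 0.5, -7, 8.5, 0, 0, 0, -1.1])

```text
t: 15.38
ee_pos: [421.1, 61.2, 157.5]
tool_rot: [-179.9, -0.0, 111.9]
contact_force: [0.6, -0.5, -0.4]
grip_width: 0.996
```

>>> servo_tool(motion=[8.5, 0, 0, 0, 0, 8.5, 0, 0, 0, 0])

```text
t: 15.55
ee_pos: [422.6, 61.1, 158.2]
tool_rot: [-180.0, -0.0, 111.4]
contact_force: [-0.2, -1.0, -0.3]
grip_width: 0.993
```

```bash
python3 go.py 425 61.5 44 111.6
```

```text
t 15.55 pos [422.6  61.1 158.2] rot [-1.7997e+02 -1.0000e-02  1.1142e+02] F [-0.2 -1.  -0.3] grip 0.993 q [ -2.  16. 110.  -0.  54. -23.]
tool shift cm [-0.06  0.25 11.42] xy rows 1.0 z rows 3.0
roll -0.18
```

>>> servo_tool(motion=[8.5, 0, 0.25, 0, -0.2, 8.5, 0, 0, 2, 0, 8.5, 0, 0, 3, 0, 8.5, 0, 0, 3, 0, 8.5, 0, 0, 2, 0, 8.5, 0, 0, 1, 0, 8.5, 0, 0, 0.4, 0, 8.5, 0, 0, 0, 0])

```text
t: 16.22
ee_pos: [424.7, 62.1, 43.6]
tool_rot: [-179.9, -0.0, 111.7]
contact_force: [0.2, -0.4, -0.1]
grip_width: 0.993
```

>>> servo_tool(motion=[4, 0, 0, 0, 0, 4, 0, 0, 0, 0, 4, 0, 0, 0, 0, 4, 0, 0, 0, 0, 4, 0, 0, 0, 0, 4, 0, 0, 0, 0, 4, 0, 0, 0, 0, 4, 0, 0, 0, 0])

```text
t: 16.88
ee_pos: [425.5, 62.0, 45.3]
tool_rot: [179.9, 0.1, 111.8]
contact_force: [0.2, 0.9, 7.0]
grip_width: 0.537
```

>>> servo_tool(motion=[4, 0, 0, -0.5, 0, 4, 0, 0, -1.5, 0, 4, 0, 0, -3, 0, 4, 0, 0, -3, 0, 4, 0, 0, -2.5, 0, 4, 0, 0, 0, 7, 4, 0, 0, 0, 7, 4, 0, 0, 0, 1.2])

```text
t: 17.55
ee_pos: [424.8, 62.1, 150.2]
tool_rot: [179.9, 0.0, 96.3]
contact_force: [-1.0, 0.4, -1.6]
grip_width: 0.531
```

>>> servo_tool(motion=[4, 0, 0, 0, 0])

```text
t: 17.63
ee_pos: [424.5, 62.1, 149.6]
tool_rot: [-180.0, 0.0, 96.7]
contact_force: [-0.2, -0.4, -0.5]
grip_width: 0.527
```

```bash
python3 go.py 593.5 154.3 150 96.5
```

```text
t 17.63 pos [424.5  62.1 149.6] rot [-179.99    0.     96.72] F [-0.2 -0.4 -0.5] grip 0.527 q [ -2.  17. 110.  -0.  53.  -9.]
tool shift cm [ 7.18 17.86 -0.05] xy rows 5.0 z rows 1.0
roll 0.22
```

>>> servo_tool(motion=[4, 1.2, 2.8, 0, 0, 4, 1.4, 3.5, 0, 0, 4, 1.4, 3.5, 0, 0, 4, 1.4, 3.5, 0, 0, 4, 1.4, 3.5, 0, 0, 4, 0.5, 1.3, 0, 0.2, 4, 0, 0, 2, 0, 4, 0, 0, 2, 0])

```text
t: 18.3
ee_pos: [597.3, 156.1, 108.8]
tool_rot: [179.9, 0.0, 96.7]
contact_force: [-0.5, 0.2, -1.9]
grip_width: 0.534
```

>>> servo_tool(motion=[4, 0, 0, 0, 0, 4, 0, 0, 0, 0, 4, 0, 0, 0, 0])

```text
t: 18.55
ee_pos: [596.5, 155.4, 110.1]
tool_rot: [180.0, 0.0, 96.5]
contact_force: [0.0, -0.2, -1.0]
grip_width: 0.527
```

```bash
python3 go.py 593.5 154.3 56 96.5;  python3 - <<'E'
from station import robot
import cv2,numpy as np
from h import *
s=robot.get_state()["ee_pos"]
d=robot.get_image("side"); np.savez("side8.npz",**d)
P=cloud(d);hsv=cv2.cvtColor(d["img"],cv2.COLOR_RGB2HSV)
k=(P[...,2]>s[2]-42)&(P[...,2]<s[2]+14)&(hsv[...,1]>90)&(np.hypot(P[...,0]-s[0],P[...,1]-s[1])<50)
Q=P[k];print(k.sum(),np.percentile(Q,[2,98],axis=0).round(1))
t=Q[Q[:,2]>s[2]+10][:,:2]; print("top",len(t))
low=Q[Q[:,2]<s[2]-2]; r=cv2.minAreaRect(low[:,:2].astype(np.float32));print(r)
cv2.imwrite("pics/side8.png",cv2.convertScaleAbs(cv2.resize(d["img"][120:270,140:340],None,fx=3.5,fy=3.5),alpha=1.4)[:,:,::-1])
E
```

```text
t 18.55 pos [596.5 155.4 110.1] rot [179.97   0.    96.49] F [ 0.  -0.2 -1. ] grip 0.527 q [ 7. 37. 83. -0. 61.  1.]
tool shift cm [-0.07 -0.31  5.41] xy rows 1.0 z rows 2.0
roll -0.01
322 [[568.  131.7  69.2]
 [612.7 180.2 123.7]]
top 40
((582.3546752929688, 164.87164306640625), (62.91908645629883, 34.4283447265625), 52.395240783691406)
```

View pics/side8.png

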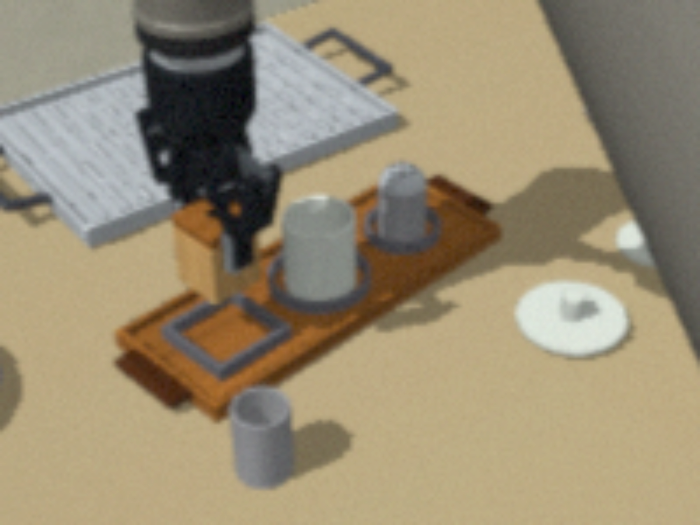

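>>> servo_tool(motion=[4, -0.1, -0.2, 0, 0, 4, 0, 0, 1.5, 0, 4, 0, 0, 1.5, 0, 4, 0, 0, 1, 0, 4, 0, 0, 0.8, 0, 4, 0, 0, 0.3, 0, 4, 0, 0, 0, 0, 4, 0, 0, 0, 0])

```text
t: 19.27
ee_pos: [594.7, 154.2, 58.9]
tool_rot: [180.0, 0.0, 96.4]
contact_force: [-0.3, -0.4, -0.5]
grip_width: 0.532
```

>>> servo_tool(motion=[4, 0, 0, 0.2, 0, 4, 0, 0, 0.2, 0, 4, 0, 0, 0.1, 0, 4, 0, 0, 0, 0, 4, 0, 0, 0, 0])

```text
t: 19.68
ee_pos: [594.4, 154.2, 53.5]
tool_rot: [180.0, 0.0, 96.4]
contact_force: [-0.3, 0.5, -1.4]
grip_width: 0.536
```

>>> servo_tool(motion=[4, 0, 0, 0.1, 0, 4, 0, 0, 0, 0, 4, 0, 0, 0, 0])

```text
t: 19.93
ee_pos: [594.4, 154.2, 53.4]
tool_rot: [180.0, 0.0, 96.4]
contact_force: [-2.4, -0.3, 5.2]
grip_width: 0.533
```

>>> servo_tool(motion=[4.8, 0, 0, 0, 0, 5.2, 0, 0, 0, 0, 6, 0, 0, 0, 0, 7, 0, 0, 0, 0, 7, 0, 0, 0, 0, 7, 0, 0, 0, 0])

```text
t: 20.43
ee_pos: [594.3, 154.2, 52.3]
tool_rot: [-180.0, 0.0, 96.4]
contact_force: [0.2, 0.7, 0.7]
grip_width: 0.82
```

>>> servo_tool(motion=[7, 0, 0, -1, 0, 7, 0, 0, -2, 0, 7, 0, 0, -3, 0, 7, 0, 0, -3, 0, 7, 0, 0, -2, 0, 7, 0, 0, 0, 0])

```text
t: 20.93
ee_pos: [596.8, 154.6, 168.5]
tool_rot: [179.4, -0.0, 96.4]
contact_force: [1.2, 0.3, -0.2]
grip_width: 0.82
```

```bash
python3 go.py 467 -205.8 150 96.5;  python3 - <<'E'
from station import robot
import cv2,numpy as np
d=robot.get_image("side"); np.savez("side9.npz",**d)
cv2.imwrite("pics/side9.png",cv2.convertScaleAbs(cv2.resize(d["img"][120:270,140:340],None,fx=3.5,fy=3.5),alpha=1.4)[:,:,::-1])
E
```

```text
t 20.93 pos [596.8 154.6 168.5] rot [179.43  -0.    96.42] F [ 1.2  0.3 -0.2] grip 0.82 q [ 7. 33. 79. -0. 67.  1.]
tool shift cm [-34.36 -16.94   1.68] xy rows 9.0 z rows 1.0
roll -0.08
```

View pics/side9.png

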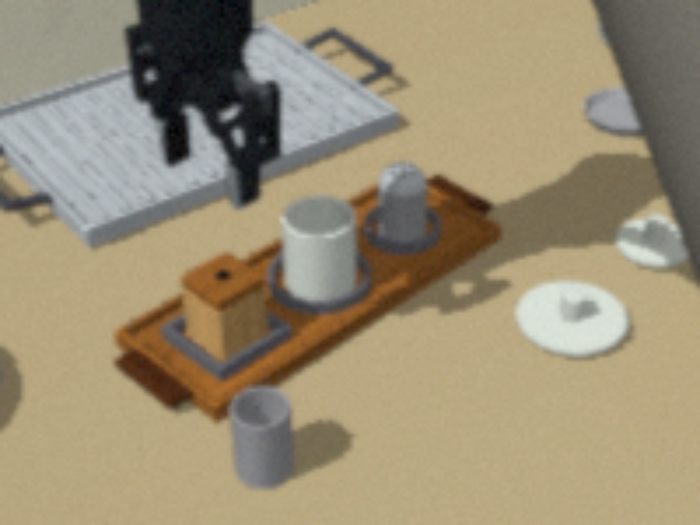

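>>> servo_tool(motion=[7, -3, -1.5, 0, 0, 7, -4, -2, 0, 0, 7, -4, -2, 0, 0, 7, -4, -2, 0, 0, 7, -4, -2, 0, 0, 7, -4, -2, 0, 0, 4, -4, -2, 0, 0, 4, -4, -2, 0, 0])

```text
t: 21.65
ee_pos: [480.6, -152.4, 161.7]
tool_rot: [-179.9, -0.0, 96.4]
contact_force: [1.0, 0.0, 0.7]
grip_width: 0.551
```

>>> servo_tool(motion=[4, -2.5, -1.2, 0, 0, 4, -1, -0.5, 0, 0, 4, 0, 0, 0, 0, 4, 0, 0, 0, 0, 4, 0, 0, 0, 0])

```text
t: 22.07
ee_pos: [469.4, -186.5, 162.1]
tool_rot: [-180.0, -0.1, 96.5]
contact_force: [-0.1, 0.6, 0.0]
grip_width: 0.469
```

```bash
python3 go.py 467 -205.8 80 96.5;  python3 - <<'E'
from station import robot
import cv2,numpy as np
from h import *
d=robot.get_image("top"); np.savez("top10.npz",**d)
cv2.imwrite("pics/top10.png",cv2.convertScaleAbs(cv2.resize(d["img"][100:280,150:380],None,fx=3.3,fy=3.3),alpha=1.4)[:,:,::-1])
P=cloud(d); R=P[204:240,322:362]; k=(R[...,2]>24)&(R[...,2]<42); print(k.sum(),R[k].min(0),R[k].max(0))
E
```

```text
t 22.07 pos [ 469.4 -186.5  162.1] rot [-1.7997e+02 -5.0000e-02  9.6460e+01] F [-0.1  0.6  0. ] grip 0.469 q [-30.  23.  98.   0.  59. -37.]
tool shift cm [-1.9  -0.45  8.2 ] xy rows 1.0 z rows 3.0
roll -0.04
2 [ 463.94508979 -206.26891417   29.77457197] [ 466.32488612 -206.19388624   29.87172611]
```

View pics/top10.png

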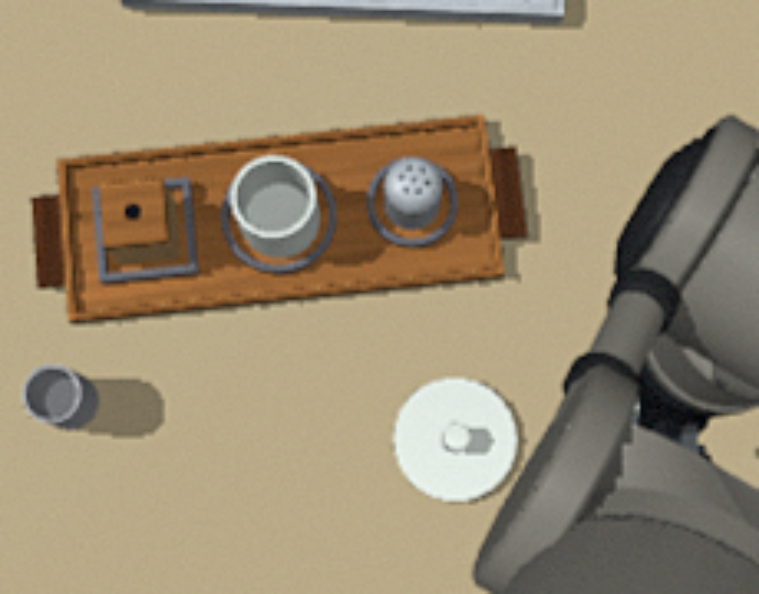

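```bash
python3 - <<'E'
import numpy as np,cv2
from h import *
d=dict(np.load("top10.npz")); P=cloud(d); Q=P.reshape(-1,3)
for nme,c,lo,hi in (("pot",(605,55),70,84),("shk",(617,-45),45,80),("box",(594,154),64,76)):
    S=Q[(np.hypot(Q[:,0]-c[0],Q[:,1]-c[1])<45)&(Q[:,2]>lo)&(Q[:,2]<hi)]
    print(nme,len(S),S.min(0).round(1),S.max(0).round(1),((S.min(0)+S.max(0))/2).round(1),np.round(cv2.minEnclosingCircle(S[:,:2].astype(np.float32)),1) if 0 else cv2.minAreaRect(S[:,:2].astype(np.float32)))
# pot rim by brightness: outer contour at plane 76
im=d["img"].astype(int); m=(im.max(2)-im.min(2)<35)&(im.min(2)>85); m[:143]=0;m[175:]=0;m[:,:215]=0;m[:,:]=m
m[:,250:]=0
m2=m&(P[...,2]>66)
X=plane(d,np.argwhere(m2)[:,::-1],76)[:,:2].astype(np.float32); print("rim",cv2.minEnclosingCircle(X),cv2.fitEllipse(X))
d=dict(np.load("side9.npz"))
from cyl import fit
print(fit(d,[605,55],30,25,70)[:3])
E
```

```text
pot 150 [574.4  25.4  70. ] [631.8  83.4  80.9] [603.1  54.4  75.5] ((602.9277954101562, 54.469818115234375), (58.45921325683594, 56.82183837890625), 87.33049774169922)
shk 259 [595.9 -63.1  45.1] [634.8 -25.2  77.5] [615.3 -44.1  61.3] ((615.3539428710938, -44.12287521362305), (38.9392204284668, 37.813751220703125), 0.3022829592227936)
box 392 [567.9 129.2  64. ] [617.7 177.7  74.9] [592.8 153.4  69.5] ((593.0284423828125, 153.1120147705078), (46.16741180419922, 46.271728515625), 6.824326038360596)
rim ((603.5927124023438, 54.19254684448242), 29.952533721923828) ((603.9346313476562, 54.5035514831543), (55.4323616027832, 56.019527435302734), 177.06932067871094)
(array([603.7,  55.3]), 397, np.float64(1.8))
```

>>> servo_tool(motion=[4, -1.95, -0.35, 0, 0, 4, 0, 0, 2, 0, 4, 0, 0, 3, 0, 4, 0, 0, 3, 0, 4, 0, 0, 2, 0, 4, 0, 0, 1, 0, 4, 0, 0, 0, 0, 4, 0, 0, 0, 0])

```text
t: 22.78
ee_pos: [468.5, -206.9, 52.7]
tool_rot: [-180.0, -0.0, 96.5]
contact_force: [1.1, 0.0, 0.4]
grip_width: 0.463
```

```bash
python3 go.py 467.5 -206 36 96.5;  python3 - <<'E'
from station import robot
import cv2,numpy as np
for n in("top","side"):
    d=robot.get_image(n); np.savez(n+"11.npz",**d)
    im=d["img"][130:280,270:420] if n=="top" else d["img"][130:280,280:430]
    cv2.imwrite(f"pics/{n}11.png",cv2.convertScaleAbs(cv2.resize(im,None,fx=3.5,fy=3.5),alpha=1.6)[:,:,::-1])
E
```

```text
t 22.78 pos [ 468.5 -206.9   52.7] rot [-180.     -0.     96.49] F [1.1 0.  0.4] grip 0.463 q [-32.  33. 103.   0.  44. -39.]
tool shift cm [ 0.1  -0.09  1.67] xy rows 1.0 z rows 1.0
roll -0.01
```

View pics/top11.png

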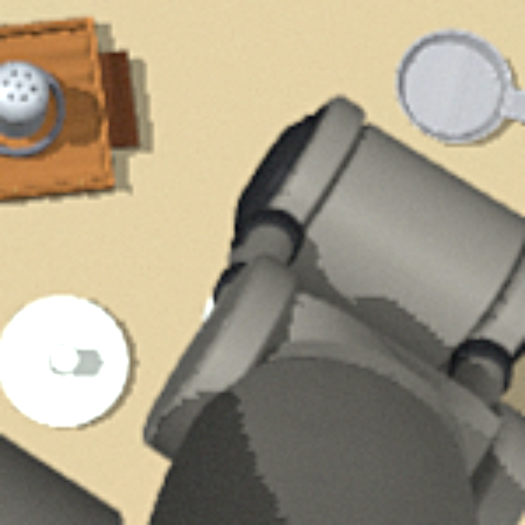

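View pics/side11.png

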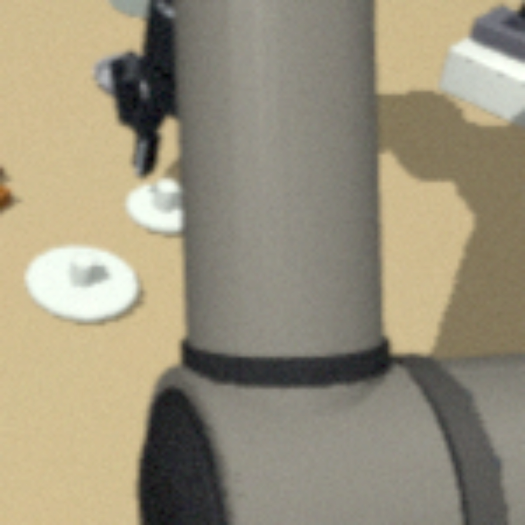

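```bash
python3 - <<'E'
import numpy as np
from h import *
d=dict(np.load("side11.npz")); P=cloud(d); 
for v in range(168,186,2): print(v,P[v,318:324].round(0)[::2].tolist(), d["img"][v,321])
E
```

```text
168 [[498.0, -192.0, 74.0], [492.0, -193.0, 77.0], [488.0, -198.0, 76.0]] [17 22 25]
170 [[500.0, -196.0, 64.0], [492.0, -195.0, 69.0], [490.0, -201.0, 67.0]] [46 49 50]
172 [[500.0, -197.0, 56.0], [489.0, -192.0, 64.0], [488.0, -200.0, 62.0]] [46 51 51]
174 [[498.0, -195.0, 51.0], [489.0, -194.0, 56.0], [487.0, -201.0, 54.0]] [38 41 41]
176 [[498.0, -197.0, 43.0], [488.0, -193.0, 50.0], [488.0, -203.0, 45.0]] [29 25 28]
178 [[532.0, -241.0, -2.0], [487.0, -193.0, 43.0], [489.0, -206.0, 37.0]] [26 25 23]
180 [[525.0, -235.0, -4.0], [487.0, -196.0, 34.0], [517.0, -245.0, -4.0]] [79 73 54]
182 [[515.0, -223.0, -0.0], [511.0, -229.0, -1.0], [509.0, -235.0, -2.0]] [137 128 110]
184 [[501.0, -207.0, 7.0], [495.0, -209.0, 9.0], [490.0, -213.0, 10.0]] [152 157 149]
```

>>> servo_tool(motion=[4, 0, -0.05, 0.7, 0, 4, 0, 0, 0.5, 0, 3, 0, 0, 0.3, 0, 3, 0, 0, 0, 0, 3, 0, 0, 0, 0, 3, 0, 0, 0, 0])

```text
t: 23.38
ee_pos: [467.5, -207.7, 37.5]
tool_rot: [180.0, 0.0, 96.4]
contact_force: [0.5, -0.4, -0.4]
grip_width: 0.354
```

>>> servo_tool(motion=[1.2, 0, 0, 0, 0, 1.2, 0, 0, 0, 0, 1.2, 0, 0, 0, 0, 1.2, 0, 0, 0, 0, 1.2, 0, 0, 0, 0, 1.2, 0, 0, 0, 0], force=40)

```text
t: 23.88
ee_pos: [467.7, -207.8, 37.8]
tool_rot: [180.0, 0.0, 96.4]
contact_force: [-1.2, -0.0, 4.8]
grip_width: 0.216
```

>>> servo_tool(motion=[1.2, 0, 0, -0.5, 0, 1.2, 0, 0, -1, 0, 1.2, 0, 0, -2, 0, 1.2, 0, 0, -3, 0, 1.2, 0, 0, -3, 0, 1.2, 0, 0, -1.5, 0, 1.2, 0, 0, 0, 0])

```text
t: 24.47
ee_pos: [469.2, -208.5, 151.6]
tool_rot: [179.7, 0.3, 96.4]
contact_force: [1.4, -0.6, 0.2]
grip_width: 0.213
```

```bash
python3 go.py 605 53.5 150 96.5;  python3 - <<'E'
from station import robot
import cv2,numpy as np
d=robot.get_image("side"); np.savez("side12.npz",**d)
cv2.imwrite(f"pics/side12.png",cv2.convertScaleAbs(cv2.resize(d["img"][100:280,230:430],None,fx=3.2,fy=3.2),alpha=1.6)[:,:,::-1])
E
```

```text
t 24.47 pos [ 469.2 -208.5  151.6] rot [179.67   0.27  96.42] F [ 1.4 -0.6  0.2] grip 0.213 q [-33.  24.  98.  -0.  57. -39.]
tool shift cm [24.52 16.43  0.14] xy rows 6.0 z rows 1.0
roll -0.08
```

View pics/side12.png

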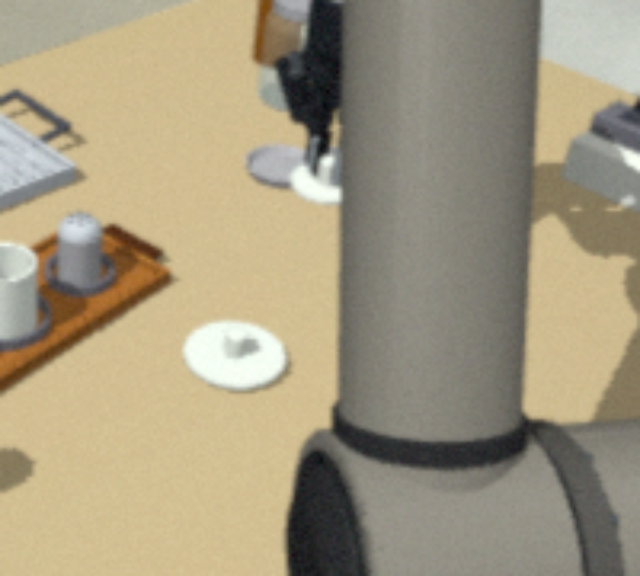

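>>> servo_tool(motion=[1.2, 2.5, 1.7, 0, 0, 1.2, 3.7, 2.5, 0, 0, 1.2, 3.7, 2.5, 0, 0, 1.2, 3.7, 2.5, 0, 0, 1.2, 3.7, 2.5, 0, 0, 1.2, 3.7, 2.5, 0, 0, 1.2, 2.5, 1.6, 0, 0, 1.2, 1, 0.6, 0, 0])

```text
t: 25.18
ee_pos: [596.5, 45.0, 145.7]
tool_rot: [-179.9, -0.1, 96.6]
contact_force: [0.2, -0.6, -1.3]
grip_width: 0.215
```

>>> servo_tool(motion=[1.2, 0, 0, 0, 0, 1.2, 0, 0, 0, 0, 1.2, 0, 0, 0, 0])

```text
t: 25.43
ee_pos: [595.3, 39.8, 146.6]
tool_rot: [-179.9, 0.0, 96.4]
contact_force: [-0.3, -1.4, -0.8]
grip_width: 0.214
```

```bash
python3 go.py 605 53.5 125 96.5;  python3 - <<'E'
from station import robot
import cv2,numpy as np
d=robot.get_image("side"); np.savez("side13.npz",**d)
cv2.imwrite(f"pics/side13.png",cv2.convertScaleAbs(cv2.resize(d["img"][100:250,150:320],None,fx=3.8,fy=3.8),alpha=1.6)[:,:,::-1])
E
```

```text
t 25.43 pos [595.3  39.8 146.6] rot [-1.7988e+02  1.0000e-02  9.6360e+01] F [-0.3 -1.4 -0.8] grip 0.214 q [ -4.  33.  84.  -0.  64. -10.]
tool shift cm [1.26 1.12 2.16] xy rows 1.0 z rows 1.0
roll -0.14
```

View pics/side13.png

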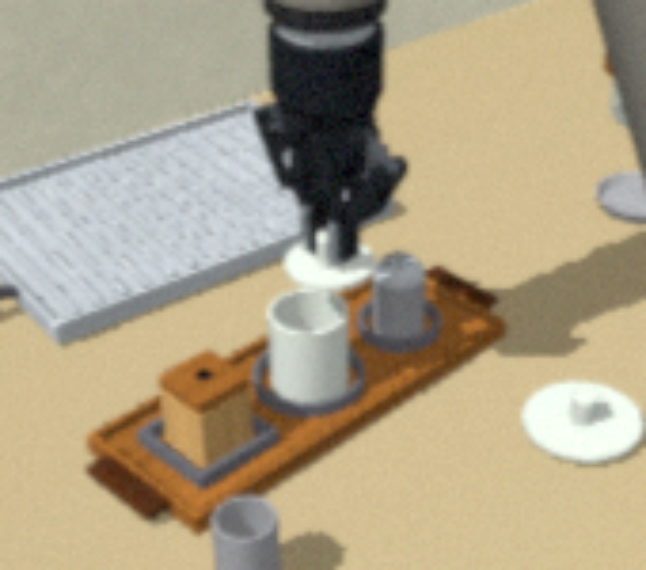

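>>> servo_tool(motion=[1.2, 1.2, 1.1, 0, 0, 1.2, 0, 0, 1, 0, 1.2, 0, 0, 0, 0, 1.2, 0, 0, 0, 0])

```text
t: 25.82
ee_pos: [604.7, 53.0, 136.4]
tool_rot: [-179.8, -0.0, 96.4]
contact_force: [-0.6, 0.7, -1.7]
grip_width: 0.214
```

```bash
python3 go.py 605 53.5 125 96.5;  python3 - <<'E'
from station import robot
import cv2,numpy as np
from h import *
from cyl import fit
s=robot.get_state()["ee_pos"]
d=robot.get_image("side"); np.savez("side14.npz",**d)
im=d["img"].astype(int); P=cloud(d); zt=s[2]-26.8
m=(im.min(2)>90)&(im.max(2)-im.min(2)<40)&(np.hypot(P[...,0]-s[0],P[...,1]-s[1])<50)&(P[...,2]>zt-10)&(P[...,2]<zt+8)
q=np.argwhere(m)[:,::-1]; X=plane(d,q,zt)[:,:2].astype(np.float32); print(len(X),zt,cv2.minEnclosingCircle(X),cv2.minAreaRect(X),np.median(P[m],0))
print("pot",fit(d,[604,55],30,25,70)[:3])
cv2.imwrite(f"pics/side14.png",cv2.convertScaleAbs(cv2.resize(d["img"][100:250,150:320],None,fx=3.8,fy=3.8),alpha=1.6)[:,:,::-1])
cv2.imwrite(f"pics/m14.png",cv2.resize((m*255).astype(np.uint8)[100:250,150:320],None,fx=3.8,fy=3.8))
E
```

```text
t 25.82 pos [604.7  53.  136.4] rot [-179.85   -0.     96.35] F [-0.6  0.7 -1.7] grip 0.214 q [-2. 34. 83. -0. 63. -9.]
tool shift cm [0.05 0.04 1.14] xy rows 1.0 z rows 1.0
roll -0.15
198 109.5593009662119 ((597.5911254882812, 58.4349479675293), 34.21282958984375) ((595.5946655273438, 59.37284851074219), (63.43429946899414, 58.41127014160156), 51.85087966918945) [593.37391025  65.1186152  107.45795262]
pot (array([603.5,  55.3]), 372, np.float64(1.62))
```

View pics/side14.png

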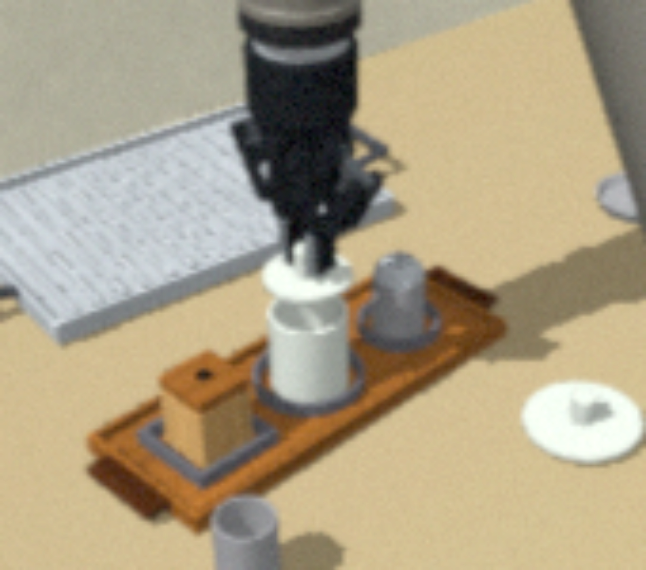

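View pics/m14.png

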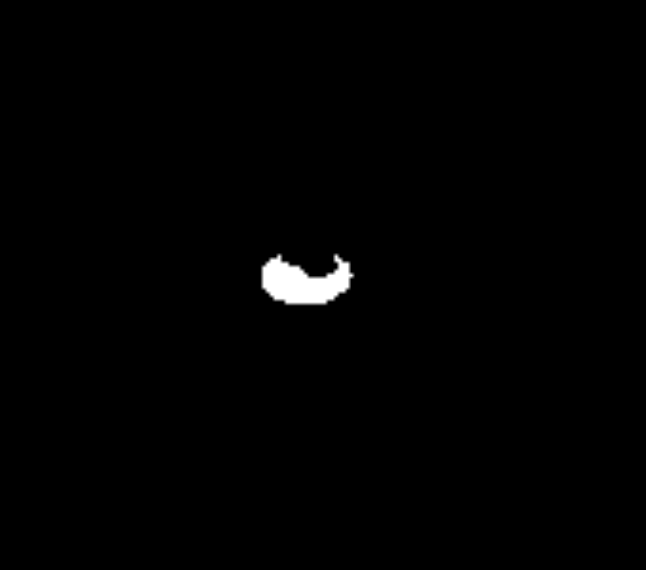

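```bash
python3 - <<'E'
import numpy as np
from h import *
from scipy.optimize import least_squares
d=dict(np.load("side14.npz")); print(plane(d,[[150+307/3.8,100+273/3.8]],107))
im=d["img"].astype(int); P=cloud(d)
m=(im.min(2)>90)&(im.max(2)-im.min(2)<40)&(np.hypot(P[...,0]-604,P[...,1]-53)<50)&(P[...,2]>100)&(P[...,2]<117)
# lower edge (bottom of disc underside edge z=104.5): lowest mask px per column
X=[]
for u in range(512):
    v=np.where(m[:,u])[0]
    if len(v): X.append((u,v.max()+.5))
X=plane(d,X,104)[:,:2]
s=least_squares(lambda c:np.hypot(X[:,0]-c[0],X[:,1]-c[1])-33,[604,53],loss="soft_l1"); print(s.x,np.abs(s.fun).mean())
E
```

```text
[[601.9917403   53.28050285 107.        ]]
[603.23930833  54.99478273] 0.7568040257058386
```

>>> servo_tool(motion=[1.2, 0, 0, 0.8, 0, 1.2, 0, 0, 0.8, 0, 1.2, 0, 0, 0.5, 0, 1.2, 0, 0, 0, 0, 1.2, 0, 0, 0, 0])

```text
t: 26.28
ee_pos: [605.4, 54.1, 115.8]
tool_rot: [-179.9, -0.0, 96.4]
contact_force: [0.6, 0.6, -0.5]
grip_width: 0.215
```

>>> servo_tool(motion=[1.2, -0.1, -0.05, 0.2, 0, 1.2, 0, 0, 0.2, 0, 1.2, 0, 0, 0.1, 0, 1.2, 0, 0, 0, 0, 1.2, 0, 0, 0, 0])

```text
t: 26.7
ee_pos: [605.4, 53.1, 111.5]
tool_rot: [180.0, 0.0, 96.4]
contact_force: [0.3, 0.4, -1.2]
grip_width: 0.216
```

>>> servo_tool(motion=[1.2, 0, 0, 0.1, 0, 1.2, 0, 0, 0.1, 0, 1.2, 0, 0, 0, 0, 1.2, 0, 0, 0, 0])

```text
t: 27.03
ee_pos: [605.3, 53.1, 109.3]
tool_rot: [-180.0, 0.0, 96.4]
contact_force: [-0.2, 0.8, -0.8]
grip_width: 0.216
```

>>> servo_tool(motion=[1.2, 0, 0, 0.1, 0, 1.2, 0, 0, 0.05, 0, 1.2, 0, 0, 0, 0, 1.2, 0, 0, 0, 0])

```text
t: 27.37
ee_pos: [605.4, 53.0, 107.9]
tool_rot: [-180.0, 0.0, 96.4]
contact_force: [-0.2, 0.6, -0.9]
grip_width: 0.214
```

>>> servo_tool(motion=[1.2, 0, 0, 0.1, 0, 1.2, 0, 0, 0, 0, 1.2, 0, 0, 0, 0])

```text
t: 27.62
ee_pos: [605.5, 53.0, 107.8]
tool_rot: [180.0, 0.0, 96.4]
contact_force: [-1.5, -0.3, 5.3]
grip_width: 0.216
```

>>> servo_tool(motion=[2, 0, 0, 0, 0, 2.3, 0, 0, 0, 0, 2.7, 0, 0, 0, 0, 3.5, 0, 0, 0, 0, 4, 0, 0, 0, 0, 4, 0, 0, 0, 0, 4, 0, 0, 0, 0])

```text
t: 28.2
ee_pos: [605.4, 53.0, 106.8]
tool_rot: [-180.0, 0.0, 96.4]
contact_force: [-0.5, -0.6, -0.2]
grip_width: 0.463
```

>>> servo_tool(motion=[4, 0, 0, -0.5, 0, 4, 0, 0, -1.5, 0, 4, 0, 0, -3, 0, 4, 0, 0, -3, 0, 4, 0, 0, -2, 0, 4, 0, 0, 0, 0])

```text
t: 28.7
ee_pos: [607.6, 53.0, 212.6]
tool_rot: [179.5, 0.1, 96.4]
contact_force: [0.1, -0.4, 1.2]
grip_width: 0.463
```

>>> servo_tool(motion=[4, -4, -2, 0, 0, 4, -4, -2, 0, 0, 4, -4, -2, 0, 0, 4, -4, -2, 0, 0, 4, -4, -2, 0, 0, 4, -4, -2, 0, 0, 4, -4, -2, 0, 0, 4, -4, -2, 0, 0])

```text
t: 29.37
ee_pos: [489.3, -261.4, 206.7]
tool_rot: [-180.0, -0.0, 96.4]
contact_force: [1.4, -0.1, 0.3]
grip_width: 0.467
```

>>> servo_tool(motion=[4, -3, -1, 0, 0, 4, -3, 0, 0, 0, 4, 0, 0, 0, 0, 4, 0, 0, 0, 0, 4, 0, 0, 0, 0])

```text
t: 29.78
ee_pos: [487.0, -319.9, 206.4]
tool_rot: [-180.0, -0.1, 96.4]
contact_force: [0.2, 0.3, 0.0]
grip_width: 0.469
```

```bash
python3 - <<'E'
from station import robot
import cv2,numpy as np
from h import *
for n in("top","side"):
    d=robot.get_image(n); np.savez(n+"15.npz",**d)
    im=d["img"][110:260,70:300] if n=="top" else d["img"][140:290,140:340]
    cv2.imwrite(f"pics/{n}15.png",cv2.convertScaleAbs(cv2.resize(im,None,fx=3.4,fy=3.4),alpha=1.5)[:,:,::-1])
    P=cloud(d);Q=P.reshape(-1,3);r=np.hypot(Q[:,0]-604,Q[:,1]-54)
    for lo,hi in((74,90),(92,112)):
        S=Q[(r<42)&(Q[:,2]>lo)&(Q[:,2]<hi)];print(n,lo,len(S),S.min(0).round(1),S.max(0).round(1),((S.min(0)+S.max(0))/2).round(1))
    S=Q[(r<30)&(r>14)&(Q[:,2]>74)&(Q[:,2]<90)]; A=np.c_[S[:,:2]-[604,54],np.ones(len(S))]; print("plane",np.linalg.lstsq(A,S[:,2],rcond=None)[0].round(3))
E
```

```text
top 74 552 [571.5  22.9  77.3] [636.8  85.5  88.9] [604.2  54.2  83.1]
top 92 67 [594.3  44.4  92.9] [612.3  62.7 106.2] [603.3  53.5  99.5]
plane [-5.0000e-03  2.0000e-03  8.1255e+01]
side 74 239 [571.7  22.8  74.5] [637.3  87.2  90. ] [604.5  55.   82.2]
side 92 40 [592.8  45.4  92.5] [613.2  65.1 102.3] [603.   55.3  97.4]
plane [ 3.0000e-03 -1.0000e-02  7.9012e+01]
```

View pics/top15.png

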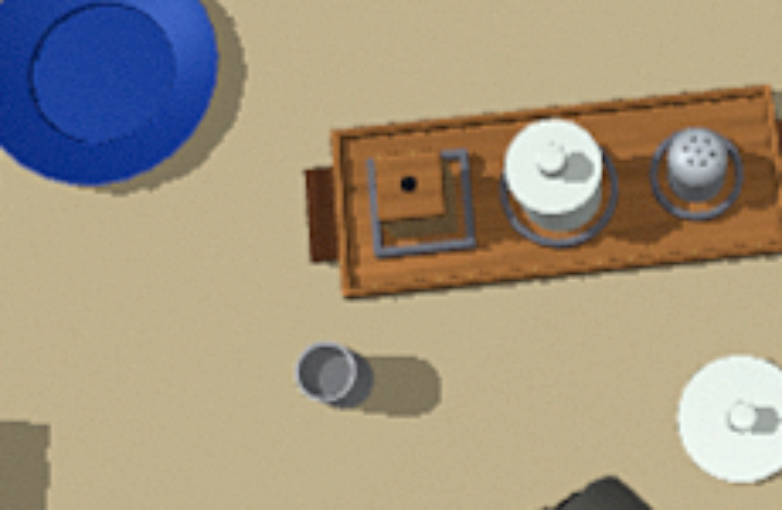

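View pics/side15.png

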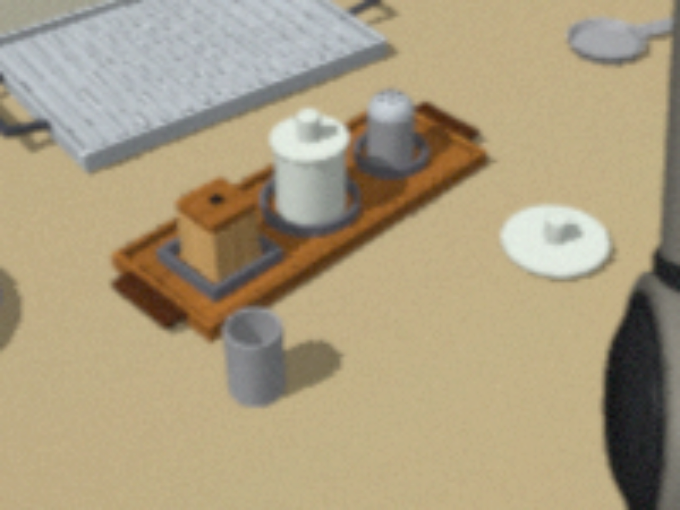

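Both pictures show the pot in its nest with the lid level on it: knob at top crop (552,160), disc top at about 80 mm with 81 expected, tilt under 1°. The box and shaker are upright in their nests, and the wide lid and cup have not moved. I'm handing in.

```bash
python3 -c "
from station import robot
print(robot.close_job())"
```

```text
the job is handed in; nothing more can be done
None
```

The tray is loaded and the job is handed in, at about 30 s of the 115 s allowed. I placed the salt shaker, the sugar pot and the toothpick box in their own nests, in that order. I then picked the sugar pot's lid up by its knob and put it on the pot.

**Last checks, from both cameras with the gripper well away:**
- **Upright in the nests:** all three things stand in their own nests. The box is turned 6.8° and its nest 6.1 to 6.7°.
- **Lid:** the disc is level, with a tilt under 1°. Its top measured 79 to 81 mm, against 81 mm expected. Its centre at (604, 54.5) is within about 1 mm of the pot's axis.
- **Look-alikes:** the wide lid and the measuring cup were not touched and look unmoved.
- **Forces:** the wrist force readings stayed under 10 N.

**One disagreement:** the camera positions and the arm's own position differed by about 1.5 to 3 mm in x. That is close to the stated calibration error and well inside the roughly 8 mm of play in the nests.

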